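# Transfer the front parts hanger to the next rail and click it home in the clip stop

### The job

Lift the hanger nearest the free end of the first rail over that rail's end stop, thread it over the end of the second rail and set it down gently so that it hangs on the bar behind the up-turned end. Then slide it, kept upright, along the second rail until it has snapped home in the sprung clip, going by feel and never forcing it against the rail or the clip with more than 30 N, and let go. Leave the other hanger and the things on the bench where they are.

Things in the scene. Friction and masses are not known exactly. Their poses are not given: they have to be found in the camera images.
- hanger_front: The hanger to move: dark steel box loop 32 mm long (x), 23 wide (y), closed round the bar, drilled plate 60x100x8 clamped below (bottom at z = -157 mm). Origin: centre of the roof's underside, which rides on the bar's top. z up, x along the rail in the direction of transfer, y across. Window 13 mm wide, z -36 to 0; outside z -41 to 10. 0.3 to 0.6 kg..
- front_grip (a point): Centre of the front hanger's square black lifting grip, 18x18 mm and 32 mm high, on its centre line 38 mm above the hanger's origin (z 22 to 54 mm there); axes as the hanger. Take it from above by either pair of sides.
- hanger_rear: A second hanger of the same make on rail A, 70 mm or more farther in than the first (centre to centre); it stays there. Same origin and axes.
- rail_a: The first rail: fixed stand with a steel flat bar on edge, 6 mm thick, 14 high, 225 long, along its x; top edge at z = 190 mm. Origin: on the bench under the bar's free end; x points along the bar out of the free end (direction of transfer), z up. The last 6 mm of the bar are turned up into an end stop 10 mm high. Post 25 mm square, 212 mm behind the free end.
- rail_a_end (a point): Centre line of rail A at its free end, at the height of the bar's top edge (190 mm above the bench); axes as rail_a.
- rail_b: The second rail, same make, free end 50 to 70 mm beyond rail A's, up to 20 mm to the side, turned up to 0.12 rad from it. Origin: on the bench under its free end; x along the bar from the free end inward (direction of transfer), z up. Bar 6x14 mm, 227 long, top at z = 190 mm; post at x = 204. The clip stop clamped on it is not reported: its front face is anywhere at x = 125 to 185 mm.
- rail_b_end (a point): Centre line of rail B at its free end, at the height of the bar's top; axes as rail_b. The first 6 mm are turned up 10 mm, so a loop passes either rail's end only 10 to 22 mm above its riding height (16 is the middle). A hanger on the bar has z = 0 here; set down behind the up-turned end it has x = 24 to 42 mm, still clear of the jaws. Held in the clip it has x = 98 to 160 mm.
- buffer (a joint): Travel of the clip stop's sprung buffer pin (8 mm thick, on the centre line just above the bar, 16 mm proud of the block's front face): 0 free, 0.010 m hard in; 2 N at first, 0.7 N per mm. The jaw hooks drop in behind the hanger when it is pressed in 5 to 7 mm, and it then stays at about 5.5 mm; at 10 mm the push rises steeply. Without a hanger it springs back to 0.
- jaw_l (a joint): Opening of the clip stop's left (+y) sprung jaw, rad: 0 shut, about 0.08 spread over the hanger's side, limit 0.25. The jaws reach 66 mm out of the block along both sides of the bar towards the free end and have flared tips that take in a hanger up to 3 mm off centre. Pushing the hanger in takes 3 to 10 N along the bar.
- jaw_r (a joint): Opening of the right (-y) jaw, likewise. The hanger is home when both hooks have closed behind its trailing face: its origin is then 26 mm short of the block's front face. Bar and block are rigid: a push beyond them by a fraction of a millimetre is many newtons, so go slowly (about 5 mm/s onto the bar, 20 mm/s along it) and stop on force.
- paint: Red paint tin, diameter 68, height 95 mm, standing beyond the rails; leave alone. Origin: centre of its underside.
- tape: Grey roll of cloth tape lying flat, diameter 105, height 48 mm; leave alone. Origin: centre of its underside.
- sanding: Brown sanding block 60x100x30 mm on the robot's side of rail A; leave alone. Origin: centre of its underside.

How it is judged (in metres and radians):
On the way, in this order (a step that is already met when the one before it is completed fails the run):
1. the front hanger has been lifted over rail A's end stop and is clear of that rail (x of hanger_front in the frame of rail_a_end above 0.018 m and z of hanger_front in the frame of rail_a_end above 0.002 m).
2. it has been set down behind the up-turned end of rail B, its weight on the bar, before it meets the buffer (x of hanger_front in the frame of rail_b_end above 0.021 m and y of hanger_front in the frame of rail_b_end between -0.006 and 0.006 m and z of hanger_front in the frame of rail_b_end between -0.003 and 0.003 m and contact force between hanger_front and rail_b above 1 N and value of joint buffer below 0.001 m), for 0.2 s.
At the end, for the whole second after the job is handed in: The front hanger hangs on rail B, at rest and upright (within 0.12 rad), its roof on the bar (4 mm) and centred on it (6 mm), held in the clip so that the buffer pin stays pressed in by 3 to 8.5 mm with the robot away; the rear hanger still hangs on rail A (value of joint buffer between 0.003 and 0.0085 m and x of hanger_front in the frame of rail_b_end above 0.08 m and y of hanger_front in the frame of rail_b_end between -0.006 and 0.006 m and z of hanger_front in the frame of rail_b_end between -0.004 and 0.004 m and angle between hanger_front's own z axis and vertical below 0.12 rad and linear speed of hanger_front below 0.02 m/s and x of hanger_rear in the frame of rail_a_end below -0.13 m and z of hanger_rear in the frame of rail_a_end between -0.004 and 0.004 m); the robot touches nothing.
It fails at once if the hanger is forced against rail B, its clip or its stop with more than 30 N (contact force between hanger_front and rail_b above 30 N).
It fails at once if the front hanger is dropped (more than 40 mm below the rails) or wrenched askew by more than 0.12 rad (7 degrees) (height (world z) of hanger_front below 0.15 m or angle between hanger_front's own z axis and vertical above 0.12 rad).
It fails at once if the rear hanger is shifted more than 25 mm (distance of hanger_rear from where it was at the start of the episode above 0.025 m).
It fails at once if the tin, the tape or the sanding block is shifted more than 25 mm (distance of any of paint, tape, sanding from where it was at the start of the episode above 0.025 m).
It also fails if it takes over 54 s, if anything falls off the work surface, if the arm or the gripper's body presses on something with over 40 N, if the wrist force passes 120 N, or if a joint passes its speed limit or range.

### The arm

A 6-joint arm with a two-finger parallel gripper is mounted at the origin on a cart in front of the work surface, level with it; the furniture and walls round the work are solid. World frame = base frame: x ahead of the robot, y to its left, z up, the work surface at z = 0. Lengths are in m, angles in degrees, forces in N, time in s.
With the tool pointing down it reaches from about 0.375 to 0.9 m from the base axis. Payload 3.1 kg.
Tool frame: the origin (TCP) lies at the very end of the fingers, on their centre line; the grasp point (between the pads) lies bot.grip_point_offset behind it (bot.grip_point_offset is the distance from the TCP to the grasp point, in m); z points along the fingers, y is the line along which they close (so a half turn about z gives the same grasp; the last joint's range is limited). The gripper opens to 87 mm and grips with 3 to 60 N. Pads are 19 mm wide; open, the fingers measure 117 mm over their backs; the gripper's body (75 mm by 190 mm) begins 51 mm behind the grasp point.
Start: joints at [54.059, 30.224, 82.088, -0, 67.689, -10.227], TCP at [0.271, 0.563, 0.223] pointing down, gripper open.
Joint ranges: [-176.69, 176.69], [-43.24, 126.21], [12.49, 139.97], [-82, 262], [0, 151.66], [-163.58, 163.58]. Speed limits (degrees/s): [159.86, 159.86, 180, 180, 180, 180].

### API

Orientations are given as a 3x3 rotation matrix whose columns are the frame's x, y, z axes.
In Python, from rig import bot, viewer, ticket gives the robot as it stands.
- The arm moves only by the tool servo_tool, never from a script. Its argument "targets" is a list of rows, each an object with "offset": the shift along the tool's x, y, z in m, a list of three; "dr": the turn, a rotation vector about the tool's x, y, z in degrees, a list of three. In form: [{"offset": [x, y, z], "dr": [ax, ay, az]}, ...]. A call has 1 to 20 rows; each row is the pose to reach, as a shift and turn from the pose commanded when the call began, along the tool's axes at that moment; what a row does not reach only later rows make up. A row lasts 1/12 s, in which the tool goes at most 41.7 mm and 7.16 degrees, less where a joint would pass 70% of its speed; a pose out of reach is approached as far as the arm can. A call with a gripper value outside its range is refused whole. "gripper" is the gripper command: -1 is fully open, 1 is shut, values between are in proportion, set as the call begins (left out, the last holds). The fingers move at their own pace and stop on an object; the grip force is fixed at half the most. Time passes only in rows, so rows that repeat a pose let the fingers close. It gives the time, the measured TCP pose, the force, the opening and the grip force at its end, in the units of the state.
- bot.read_state(): the state, without advancing time (a new reading comes with each control period).
- viewer.capture(name): name is "scene" or "top"; returns a dict with "color" (480x640x3 uint8, red, green, blue), "camera_matrix" (3x3 intrinsics, pixels), "R" (3x3) and "t" (3): a world point X has camera coordinates R X + t. Camera axes: x right, y down, z forward; pixel columns grow to the right and rows downward; lengths in m; the calibration is good to about 2 mm. A picture is of the moment at which its call begins. There is no depth.
- ticket.hand_in(): hands the job in; it is judged then, once.
The state is a dict: "time_s": time; "joint_positions": joint angles; "qvel": joint speeds; "tau": joint torques, N m; "position": TCP position; "tcp_rot": TCP orientation; "force": force on the tool from outside, world axes, zero at the start; "moment": the same for the moment, N m; "opening": opening from 0.0 (shut) to 1.0 (fully open); "grasp_force": force on a finger pad.
Only numpy, scipy, OpenCV 4.12 (cv2) and the standard library are available. Lean on these libraries where they do the work, as an engineer would, in place of code of your own. Each camera call takes 0.05 s, during which the arm holds its last target. There are 200 camera calls.

## Working session

There is one attempt and no reset: what is moved stays moved. The work goes in short steps, Python scripts to look and compute and a tool call to move; the robot and the scene stay as the last step left them, time stands still between calls to the robot, and variables do not carry over. Pictures are saved under pics/ and viewed, at most 10 in all, crops included, and the job is handed in when it is done.

Besides the shell and the picture viewer there is one more tool, called after "Request:" as name([rows], argument=value, ...), one row to a line, values as JSON. servo_tool: Moves the arm, as the interface text tells. Its arguments: {"type":"object","properties":{"targets":{"type":"array"},"gripper":{"type":"number"}},"required":["targets"]}

```bash
mkdir -p pics; cat > cap.py <<'E'
import sys,cv2,pickle
from rig import bot,viewer
n=sys.argv[1]
for c in ("scene","top"):
    d=viewer.capture(c); pickle.dump(d,open(f"pics/{n}_{c}.pkl","wb"))
    cv2.imwrite(f"pics/{n}_{c}.png",d["color"][:,:,::-1])
    print(c,d["camera_matrix"].round(1).tolist(),d["R"].round(4).tolist(),d["t"].round(4).tolist())
s=bot.read_state(); print({k:s[k] for k in("time_s","position","tcp_rot","force","opening")},bot.grip_point_offset)
E
python3 cap.py a
```

```text
scene [[434.1, 0.0, 314.7], [0.0, 434.1, 237.5], [0.0, 0.0, 1.0]] [[0.867, -0.4982, 0.0082], [-0.3719, -0.6581, -0.6546], [0.3315, 0.5645, -0.7559]] [-0.3217, 0.4852, 0.6123]
top [[478.9, 0.0, 318.6], [0.0, 478.9, 236.4], [0.0, 0.0, 1.0]] [[0.0299, -0.9995, -0.0042], [-0.9851, -0.0288, -0.1694], [0.1692, 0.0092, -0.9855]] [0.2885, 0.5739, 1.0277]
{'time_s': 0.1, 'position': array([0.2707621 , 0.56257294, 0.22167486]), 'tcp_rot': array([[-9.00971410e-01,  4.33876874e-01, -1.17353401e-03],
       [ 4.33878307e-01,  9.00970070e-01, -1.59619374e-03],
       [ 3.64767467e-04, -1.94729587e-03, -9.99998037e-01]]), 'force': array([ 0.4662843 , -0.35574956,  0.60428547]), 'opening': 1.0019805147048386} 0.0187
```

View pics/a_scene.png

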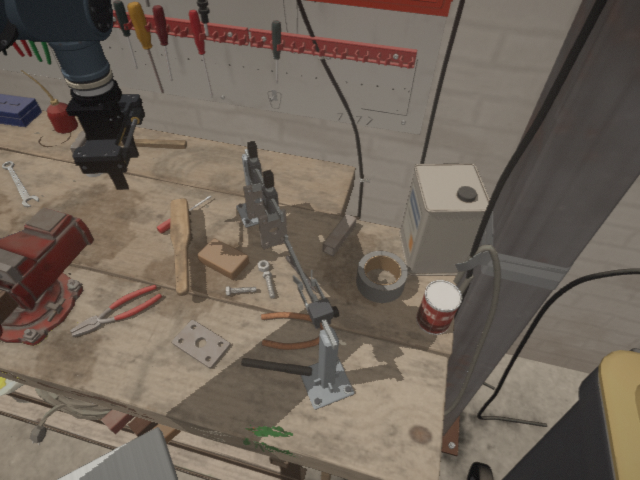

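View pics/a_top.png

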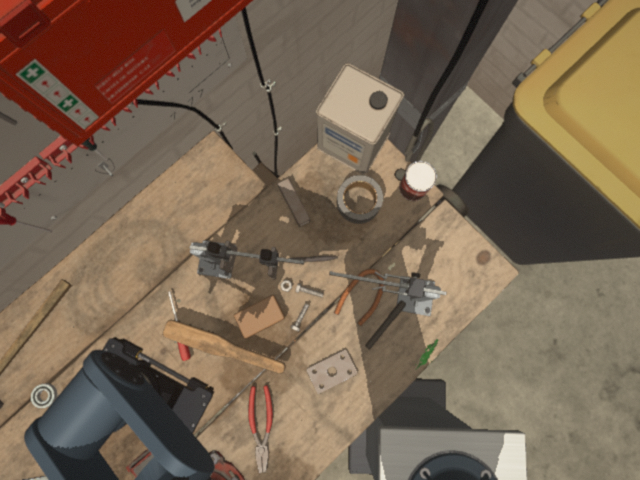

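The scene view shows rail A's hangers with grips near (252,150) and (268,180), and rail B with its clip at (321,312). In the top view, rail A runs (190,248)–(337,258), the front hanger is at (269,256), and rail B runs (330,274)–(445,295). I'll enlarge both.

```bash
python3 - <<'E'
import cv2
a=cv2.imread("pics/a_top.png")[225:325,180:460]; b=cv2.imread("pics/a_scene.png")[135:415,230:370]
g=lambda i:cv2.convertScaleAbs(i,alpha=1.5,beta=15)
b1=b[:145]; b2=b[110:265]
cv2.imwrite("pics/a_t2.png",g(cv2.resize(a,(784,280),interpolation=cv2.INTER_CUBIC)))
# two scene crops side by side x4 : rows135-280, rows245-395 ; cols 230-330 and 270-370
l=cv2.imread("pics/a_scene.png"); p=l[135:285,225:325]; q=l[225:375,265:365]
import numpy as np
cv2.imwrite("pics/a_s2.png",g(cv2.resize(np.hstack([p,q]),(800,600),interpolation=cv2.INTER_CUBIC)))
E
```

```text
(no output)
```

View pics/a_t2.png

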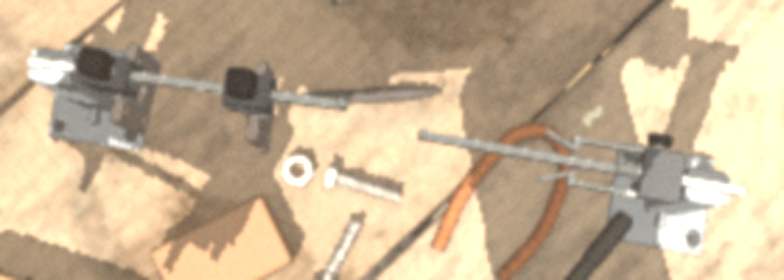

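View pics/a_s2.png

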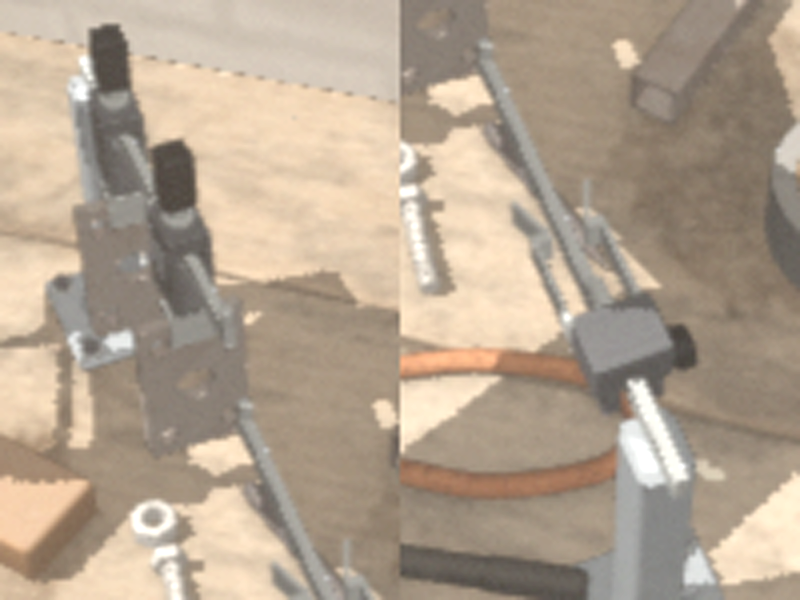

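The enlarged views show the following (full-image pixels):

| Feature | Top view | Scene view |
|---|---|---|
| Rail A tip | ≈(303,260.5) | ≈(283,211) |
| Front grip top | ≈(265,255) | ≈(268,172) |
| Rail B tip | ≈(330.5,273) | ≈(286,236) |
| Clip block | ≈(416,286) | ≈(321,311) |

```bash
cat > geo.py <<'E'
import pickle,numpy as np
def bp(n,c,u,v,z):
    d=pickle.load(open(f"pics/{n}_{c}.pkl","rb"));R,t,K=d["R"],d["t"],d["camera_matrix"]
    o=-R.T@t; r=R.T@np.linalg.solve(K,[u,v,1]); return o+r*(z-o[2])/r[2]
def tri(n,a,b):
    A=[];B=[]
    for c,(u,v) in(("top",a),("scene",b)):
        d=pickle.load(open(f"pics/{n}_{c}.pkl","rb"));R,t,K=d["R"],d["t"],d["camera_matrix"]
        o=-R.T@t; r=R.T@np.linalg.solve(K,[u,v,1]);r/=np.linalg.norm(r);P=np.eye(3)-np.outer(r,r);A.append(P);B.append(P@o)
    return np.linalg.solve(sum(A),sum(B))
T=lambda x,y:(180+x/2.8,225+y/2.8)
L=lambda x,y:(225+x/4,135+y/4)
Q=lambda x,y:(265+(x-400)/4,225+y/4)
E
python3 - <<'E'
from geo import *
f=lambda *a:bp('a',*a).round(4)
for nm,a,b,z in [("Atip",T(346,99),L(231,303),.2),("gripF",T(239,82),L(173,148),.244),("gripR",T(96,62),L(108,31),.244),("Btip",T(421,133),Q(486,43),.2)]:
    print(nm,tri('a',a,b).round(4),f("top",*a,z),f("scene",*b,z))
for nm,p in [("A",(133,76)),("A",(210,87)),("A",(285,97)),("B",(450,138)),("B",(500,147)),("B",(600,164))]: print(nm,f("top",*T(*p),.19))
for nm,p in [("A",L(130,150)),("A",L(195,262)),("A",L(215,297)),("B",Q(500,80)),("B",Q(545,180)),("B",Q(590,280))]: print(nm,f("scene",*p,.19))
E
```

```text
Atip [0.491  0.3311 0.2054] [0.4919 0.3313 0.2   ] [0.493 0.336 0.2  ]
gripF [0.4963 0.3992 0.2459] [0.4957 0.3997 0.244 ] [0.498  0.4011 0.244 ]
gripR [0.5061 0.4927 0.2485] [0.5062 0.4939 0.244 ] [0.5087 0.4983 0.244 ]
Btip [0.4708 0.2792 0.1977] [0.4701 0.2794 0.2   ] [0.4704 0.2773 0.2   ]
A [0.5048 0.48   0.19  ]
A [0.4987 0.4261 0.19  ]
A [0.4933 0.3739 0.19  ]
B [0.4682 0.2592 0.19  ]
B [0.4631 0.2248 0.19  ]
B [0.4535 0.1561 0.19  ]
A [0.5021 0.4694 0.19  ]
A [0.4946 0.3785 0.19  ]
A [0.4923 0.3523 0.19  ]
B [0.4695 0.2628 0.19  ]
B [0.4603 0.2044 0.19  ]
B [0.452  0.1512 0.19  ]
```

```bash
python3 - <<'E'
from geo import *
for a,b in [(T(640,197),Q(573,320)),(T(648,150),Q(645,300)),(T(682,152),Q(672,340)),(T(676,202),Q(600,377))]: print(tri('a',a,b).round(4))
from rig import bot
s=bot.read_state();R=s["tcp_rot"];p=s["position"]
for g in ([.4963,.3995,.29],): print(R.T@(np.array(g)-p))
print(R)
E
```

```text
[0.4318 0.131  0.2035]
[0.4626 0.1256 0.2018]
[0.4615 0.1033 0.2047]
[0.4295 0.106  0.1995]
[-0.27393209 -0.04920121 -0.06832939]
[[-9.00971410e-01  4.33876874e-01 -1.17353401e-03]
 [ 4.33878307e-01  9.00970070e-01 -1.59619374e-03]
 [ 3.64767467e-04 -1.94729587e-03 -9.99998037e-01]]
```

Request:
servo_tool([
  {"offset":[0,0,-0.035],"dr":[0,0,-4]},
  {"offset":[0,0,-0.068],"dr":[0,0,-8]},
  {"offset":[-0.035,-0.006,-0.068],"dr":[0,0,-12]},
  {"offset":[-0.07,-0.012,-0.068],"dr":[0,0,-16]},
  {"offset":[-0.105,-0.019,-0.068],"dr":[0,0,-19.5]},
  {"offset":[-0.14,-0.025,-0.068],"dr":[0,0,-19.5]},
  {"offset":[-0.175,-0.031,-0.068],"dr":[0,0,-19.5]},
  {"offset":[-0.21,-0.038,-0.068],"dr":[0,0,-19.5]},
  {"offset":[-0.242,-0.043,-0.068],"dr":[0,0,-19.5]},
  {"offset":[-0.264,-0.047,-0.068],"dr":[0,0,-19.5]},
  {"offset":[-0.274,-0.049,-0.068],"dr":[0,0,-19.5]},
  {"offset":[-0.274,-0.049,-0.068],"dr":[0,0,-19.5]},
  {"offset":[-0.274,-0.049,-0.068],"dr":[0,0,-19.5]},
  {"offset":[-0.274,-0.049,-0.068],"dr":[0,0,-19.5]},
], gripper=-0.2)

```text
time_s: 1.27
position: [0.4952, 0.4009, 0.2903]
tcp_rot: [[-0.994, 0.107, -0.002], [0.107, 0.994, 0.0], [0.002, -0.0, -1.0]]
force: [-0.9, -0.3, -0.1]
opening: 0.602
grasp_force: 0.0
```

```bash
python3 cap.py b | tail -4; python3 - <<'E'
import cv2,numpy as np
g=lambda i:cv2.convertScaleAbs(i,alpha=1.5,beta=15)
p=cv2.imread("pics/b_scene.png")[110:260,215:315]; q=cv2.imread("pics/b_top.png")[200:350,190:290]
cv2.imwrite("pics/b2.png",g(cv2.resize(np.hstack([p,q]),(800,600),interpolation=cv2.INTER_CUBIC)))
E
```

```text
top [[478.9, 0.0, 318.6], [0.0, 478.9, 236.4], [0.0, 0.0, 1.0]] [[0.0299, -0.9995, -0.0042], [-0.9851, -0.0288, -0.1694], [0.1692, 0.0092, -0.9855]] [0.2885, 0.5739, 1.0277]
{'time_s': 1.3667, 'position': array([0.49516536, 0.40120973, 0.29058099]), 'tcp_rot': array([[-9.94357997e-01,  1.06073855e-01, -7.15193514e-04],
       [ 1.06073761e-01,  9.94358250e-01,  1.67951062e-04],
       [ 7.28973788e-04,  9.11402159e-05, -9.99999730e-01]]), 'force': array([ 0.14954588, -0.01865328,  0.86181677]), 'opening': 0.6006183864055944} 0.0187
```

View pics/b2.png

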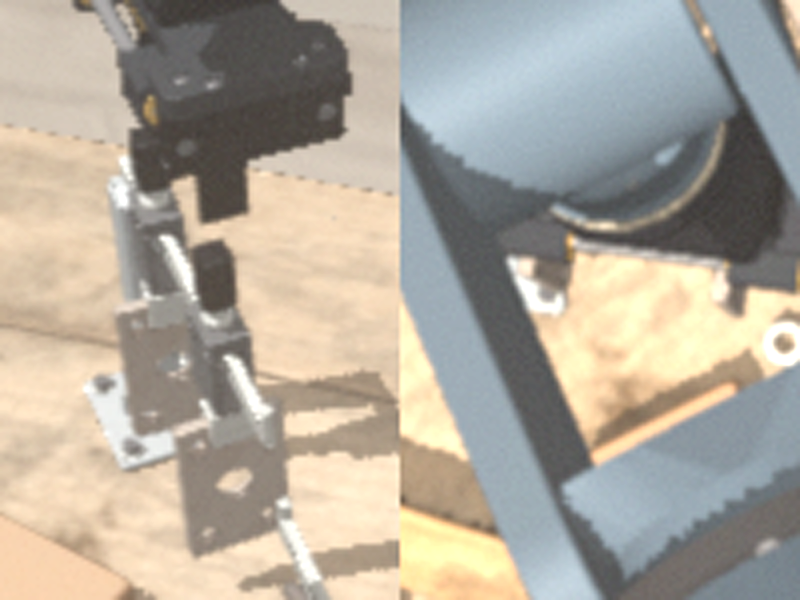

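The picture shows the jaws straddling the grip along the rail, well above it (grip top ≈(213,250) in the left half). I'll descend and close.

Request:
servo_tool([
  {"offset":[-0.001,-0.001,0.015],"dr":[0,0,0]},
  {"offset":[-0.001,-0.001,0.03],"dr":[0,0,0]},
  {"offset":[-0.001,-0.001,0.042],"dr":[0,0,0]},
  {"offset":[-0.001,-0.001,0.052],"dr":[0,0,0]},
  {"offset":[-0.001,-0.001,0.06],"dr":[0,0,0]},
  {"offset":[-0.001,-0.001,0.068],"dr":[0,0,0]},
  {"offset":[-0.001,-0.001,0.074],"dr":[0,0,0]},
  {"offset":[-0.001,-0.001,0.078],"dr":[0,0,0]},
  {"offset":[-0.001,-0.001,0.078],"dr":[0,0,0]},
])

```text
time_s: 2.12
position: [0.4972, 0.3988, 0.2117]
tcp_rot: [[-0.994, 0.108, -0.001], [0.108, 0.994, -0.001], [0.001, -0.001, -1.0]]
force: [-0.7, -0.4, 0.1]
opening: 0.598
grasp_force: 0.0
```

Request:
servo_tool([
  {"offset":[0,0,0],"dr":[0,0,0]},
  {"offset":[0,0,0],"dr":[0,0,0]},
  {"offset":[0,0,0],"dr":[0,0,0]},
  {"offset":[0,0,0],"dr":[0,0,0]},
  {"offset":[0,0,0],"dr":[0,0,0]},
  {"offset":[0,0,0],"dr":[0,0,0]},
  {"offset":[0,0,0],"dr":[0,0,0]},
  {"offset":[0,0,0],"dr":[0,0,0]},
], gripper=1)

```text
time_s: 2.78
position: [0.4981, 0.3997, 0.2131]
tcp_rot: [[-0.994, 0.108, 0.001], [0.108, 0.994, 0.002], [-0.001, 0.002, -1.0]]
force: [0.0, 2.7, 1.5]
opening: 0.206
grasp_force: 29.9
```

Request:
servo_tool([
  {"offset":[0,0,-0.003],"dr":[0,0,0]},
  {"offset":[0,0,-0.006],"dr":[0,0,0]},
  {"offset":[0,0,-0.009],"dr":[0,0,0]},
  {"offset":[0,0,-0.012],"dr":[0,0,0]},
  {"offset":[0,0,-0.015],"dr":[0,0,0]},
  {"offset":[0,0,-0.017],"dr":[0,0,0]},
  {"offset":[0,0,-0.017],"dr":[0,0,0]},
  {"offset":[0,0,-0.017],"dr":[0,0,0]},
  {"offset":[0,0,-0.017],"dr":[0,0,0]},
])

```text
time_s: 3.53
position: [0.4975, 0.3989, 0.2294]
tcp_rot: [[-0.994, 0.108, -0.0], [0.108, 0.994, -0.0], [0.0, -0.0, -1.0]]
force: [0.5, 0.1, -4.4]
opening: 0.203
grasp_force: 29.9
```

```bash
python3 cap.py c | tail -3; python3 - <<'E'
import cv2,numpy as np
g=lambda i:cv2.convertScaleAbs(i,alpha=1.5,beta=15)
p=cv2.imread("pics/c_scene.png")[120:270,215:315]; q=cv2.imread("pics/c_top.png")[200:350,240:340]
cv2.imwrite("pics/c2.png",g(cv2.resize(np.hstack([p,q]),(800,600),interpolation=cv2.INTER_CUBIC)))
E
```

```text
{'time_s': 3.6333, 'position': array([0.49747373, 0.39886041, 0.22933562]), 'tcp_rot': array([[-9.94120854e-01,  1.08275183e-01, -4.60624501e-04],
       [ 1.08275317e-01,  9.94120908e-01, -2.77019436e-04],
       [ 4.27922117e-04, -3.25265063e-04, -9.99999856e-01]]), 'force': array([-0.3439547 ,  1.27950351, -4.4302154 ]), 'opening': 0.20080388334312052} 0.0187
```

View pics/c2.png

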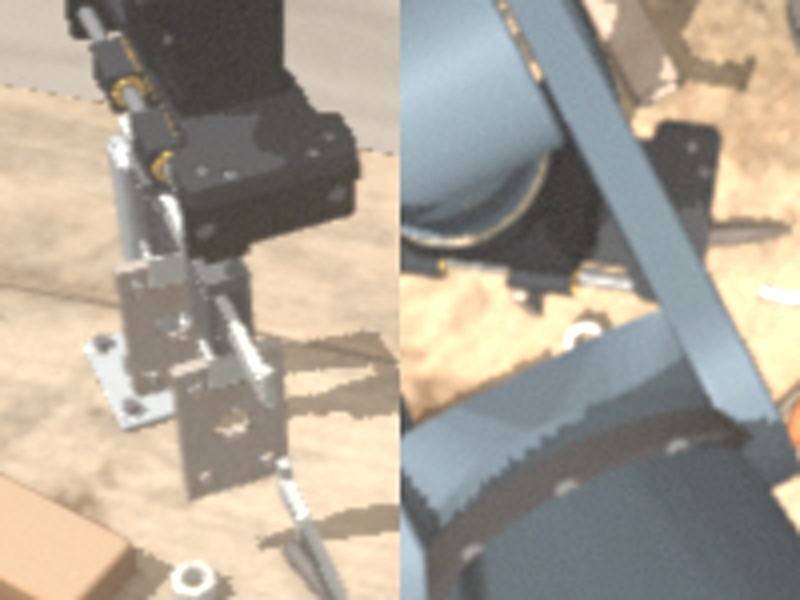

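The left half shows the hanger raised and upright, with the bar inside its window and the end stop at ≈(263,380). The force of −4.4 N confirms the weight is on the gripper. I'll slide it out over the stop.

Request:
servo_tool([
  {"offset":[0,-0.005,0],"dr":[0,0,0]},
  {"offset":[0,-0.011,0],"dr":[0,0,0]},
  {"offset":[0,-0.017,0],"dr":[0,0,0]},
  {"offset":[0,-0.023,0],"dr":[0,0,0]},
  {"offset":[0,-0.029,0],"dr":[0,0,0]},
  {"offset":[0,-0.035,0],"dr":[0,0,0]},
  {"offset":[0,-0.041,0],"dr":[0,0,0]},
  {"offset":[0,-0.047,0],"dr":[0,0,0]},
  {"offset":[0,-0.053,0],"dr":[0,0,0]},
  {"offset":[0,-0.057,0],"dr":[0,0,0]},
  {"offset":[0,-0.06,0],"dr":[0,0,0]},
  {"offset":[0,-0.06,0],"dr":[0,0,0]},
])

```text
time_s: 4.63
position: [0.4911, 0.3386, 0.2296]
tcp_rot: [[-0.994, 0.109, -0.0], [0.109, 0.994, -0.0], [0.0, -0.0, -1.0]]
force: [0.6, -0.3, -3.8]
opening: 0.203
grasp_force: 29.9
```

Request:
servo_tool([
  {"offset":[0,-0.004,0],"dr":[0,0,0]},
  {"offset":[0,-0.009,0],"dr":[0,0,0]},
  {"offset":[0,-0.014,0],"dr":[0,0,0]},
  {"offset":[0,-0.019,0],"dr":[0,0,0]},
  {"offset":[0,-0.024,0],"dr":[0,0,0]},
  {"offset":[0,-0.029,0],"dr":[0,0,0]},
  {"offset":[0,-0.033,0],"dr":[0,0,0]},
  {"offset":[0,-0.036,0],"dr":[0,0,0]},
  {"offset":[0.003,-0.036,0],"dr":[0,0,0.6]},
  {"offset":[0.006,-0.036,0],"dr":[0,0,1.2]},
  {"offset":[0.009,-0.036,0],"dr":[0,0,1.8]},
  {"offset":[0.0105,-0.036,0],"dr":[0,0,2.4]},
  {"offset":[0.0105,-0.036,0],"dr":[0,0,2.4]},
  {"offset":[0.0105,-0.036,0],"dr":[0,0,2.4]},
  {"offset":[0.0105,-0.036,0],"dr":[0,0,2.4]},
])

```text
time_s: 5.88
position: [0.4769, 0.3049, 0.2296]
tcp_rot: [[-0.989, 0.149, 0.0], [0.149, 0.989, 0.0], [-0.0, 0.0, -1.0]]
force: [-0.0, -0.1, -5.1]
opening: 0.202
grasp_force: 29.9
```

```bash
python3 cap.py d | tail -3; python3 - <<'E'
import cv2,numpy as np
g=lambda i:cv2.convertScaleAbs(i,alpha=1.5,beta=15)
p=cv2.imread("pics/d_scene.png")[160:310,245:345]; q=cv2.imread("pics/d_top.png")[200:350,280:380]
cv2.imwrite("pics/d2.png",g(cv2.resize(np.hstack([p,q]),(800,600),interpolation=cv2.INTER_CUBIC)))
E
```

```text
{'time_s': 5.9833, 'position': array([0.47697469, 0.30477134, 0.22957103]), 'tcp_rot': array([[-9.88730418e-01,  1.49706700e-01,  2.55779792e-04],
       [ 1.49706723e-01,  9.88730444e-01,  7.31009486e-05],
       [-2.41953566e-04,  1.10569086e-04, -9.99999965e-01]]), 'force': array([-1.13821824,  0.10469299, -4.02720434]), 'opening': 0.20897890055586762} 0.0187
```

View pics/d2.png

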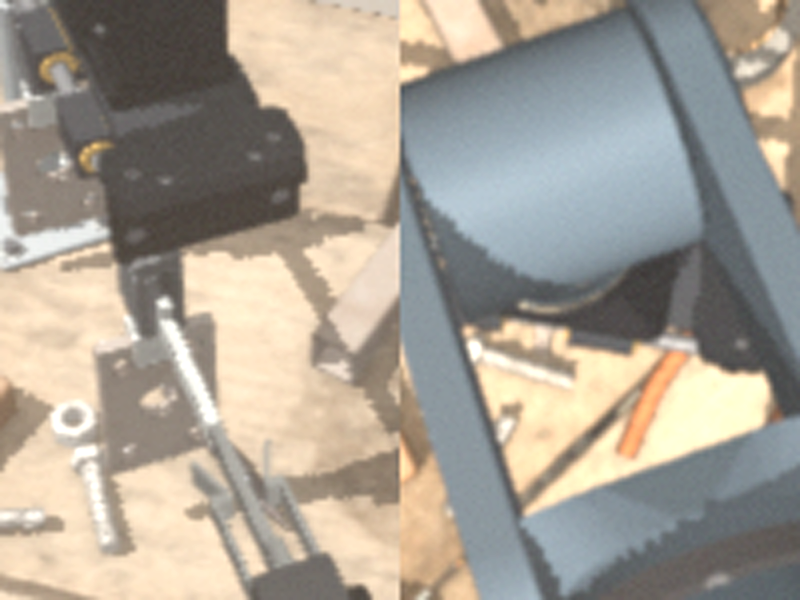

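The hanger sits upright in the gap, with rail B's tip at crop (163,305) in line with its window. The plate corners are at crop (93,350), (215,318), (215,435) and (108,470). I'll use these to check the sideways alignment.

```bash
python3 - <<'E'
from geo import *
L=lambda x,y:(245+x/4,160+y/4)
pts=[((94,350),.15),((214,317),.15),((216,435),.05),((108,471),.05),((159,398),.10)]
P=[bp('d','scene',*L(*p),z) for p,z in pts]
for p in P: print(p.round(4))
c=np.mean(P[:4],0); u=-np.array([.1497,.9887]); n=np.array([.9887,-.1497])
print("centre",c, "hole", P[4])
b=bp('d','scene',*L(163,303),.2);print("tip",b)
for q in (c,P[4]): 
  d=(q-b)[:2]; print("along",d@u,"lat(+x)",d@n)
for p in [(185,360),(210,420),(240,480),(268,530)]: # bar centre
  w=bp('d','scene',*L(*p),.19); print(w.round(4), ((w-c)[:2]@n).round(4))
E
```

```text
[0.4456 0.3076 0.15  ]
[0.5047 0.2978 0.15  ]
[0.5059 0.3019 0.05  ]
[0.4463 0.309  0.05  ]
[0.4751 0.3027 0.1   ]
centre [0.47563762 0.30408074 0.1       ] hole [0.47513586 0.30274739 0.1       ]
tip [0.46927657 0.27794101 0.2       ]
along -0.02679659785483696 lat(+x) 0.0023760500095885524
along -0.025403196472125984 lat(+x) 0.0020795661401849523
[0.466  0.2515 0.19  ] -0.0016
[0.4598 0.2169 0.19  ] -0.0026
[0.4558 0.1832 0.19  ] -0.0015
[0.4537 0.1558 0.19  ] 0.0005
```

Request:
servo_tool([
  {"offset":[0.001,-0.002,0],"dr":[0,0,0]},
  {"offset":[0.001,-0.005,0],"dr":[0,0,0]},
  {"offset":[0.001,-0.008,0],"dr":[0,0,0]},
  {"offset":[0.001,-0.011,0],"dr":[0,0,0]},
  {"offset":[0.001,-0.014,0],"dr":[0,0,0]},
  {"offset":[0.001,-0.017,0],"dr":[0,0,0]},
  {"offset":[0.001,-0.02,0],"dr":[0,0,0]},
  {"offset":[0.001,-0.022,0],"dr":[0,0,0]},
  {"offset":[0.001,-0.022,0],"dr":[0,0,0]},
])

```text
time_s: 6.73
position: [0.4724, 0.2825, 0.2295]
tcp_rot: [[-0.989, 0.15, -0.0], [0.15, 0.989, -0.0], [0.0, -0.0, -1.0]]
force: [0.3, 0.3, -3.8]
opening: 0.202
grasp_force: 29.9
```

Request:
servo_tool([
  {"offset":[0,-0.003,0],"dr":[0,0,0]},
  {"offset":[0,-0.006,0],"dr":[0,0,0]},
  {"offset":[0,-0.009,0],"dr":[0,0,0]},
  {"offset":[0,-0.012,0],"dr":[0,0,0]},
  {"offset":[0,-0.016,0],"dr":[0,0,0]},
  {"offset":[0,-0.02,0],"dr":[0,0,0]},
  {"offset":[0,-0.024,0],"dr":[0,0,0]},
  {"offset":[0,-0.028,0],"dr":[0,0,0]},
  {"offset":[0,-0.032,0],"dr":[0,0,0]},
  {"offset":[0,-0.035,0],"dr":[0,0,0]},
  {"offset":[0,-0.035,0],"dr":[0,0,0]},
  {"offset":[0,-0.035,0],"dr":[0,0,0]},
])

```text
time_s: 7.73
position: [0.4673, 0.2483, 0.2296]
tcp_rot: [[-0.989, 0.15, 0.0], [0.15, 0.989, 0.0], [-0.0, 0.0, -1.0]]
force: [1.3, -0.1, -5.5]
opening: 0.204
grasp_force: 29.9
```

```bash
python3 cap.py e | tail -3; python3 - <<'E'
import cv2,numpy as np
g=lambda i:cv2.convertScaleAbs(i,alpha=1.5,beta=15)
p=cv2.imread("pics/e_scene.png")[180:330,240:390]
cv2.imwrite("pics/e2.png",g(cv2.resize(p,(600,600),interpolation=cv2.INTER_CUBIC)))
E
```

```text
{'time_s': 7.8333, 'position': array([0.46741118, 0.24858588, 0.22961931]), 'tcp_rot': array([[-9.88708454e-01,  1.49851606e-01,  2.98731820e-04],
       [ 1.49851687e-01,  9.88708450e-01,  2.69898322e-04],
       [-2.54913978e-04,  3.11616220e-04, -9.99999919e-01]]), 'force': array([-0.91749576, -0.62023926, -4.26351712]), 'opening': 0.20269121391173714} 0.0187
```

View pics/e2.png

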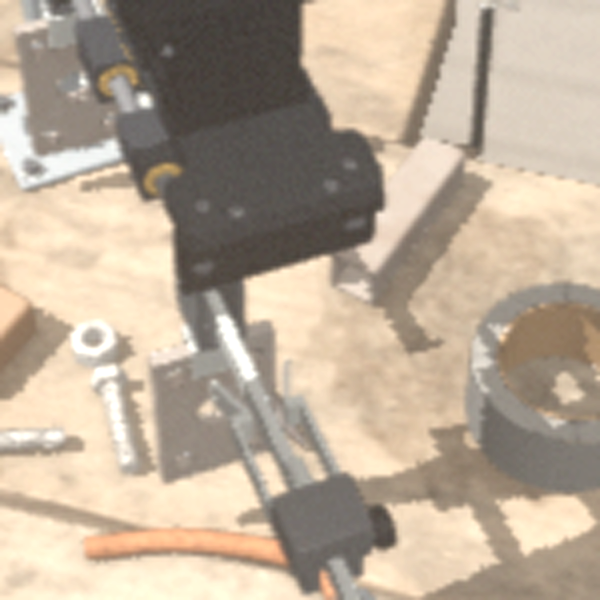

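The picture shows the loop threaded onto rail B, with the bar emerging from it at (235,330), the jaw tips still ahead at (225,390) and (288,370), and no contact force. I'll lower it now.

Request:
servo_tool([
  {"offset":[0,0,0.001],"dr":[0,0,0]},
  {"offset":[0,0,0.0025],"dr":[0,0,0]},
  {"offset":[0,0,0.004],"dr":[0,0,0]},
  {"offset":[0,0,0.0055],"dr":[0,0,0]},
  {"offset":[0,0,0.007],"dr":[0,0,0]},
  {"offset":[0,0,0.0085],"dr":[0,0,0]},
  {"offset":[0,0,0.01],"dr":[0,0,0]},
  {"offset":[0,0,0.0115],"dr":[0,0,0]},
  {"offset":[0,0,0.0125],"dr":[0,0,0]},
  {"offset":[0,0,0.0135],"dr":[0,0,0]},
  {"offset":[0,0,0.014],"dr":[0,0,0]},
  {"offset":[0,0,0.0145],"dr":[0,0,0]},
  {"offset":[0,0,0.0145],"dr":[0,0,0]},
])

```text
time_s: 8.92
position: [0.4672, 0.2485, 0.215]
tcp_rot: [[-0.989, 0.15, -0.0], [0.15, 0.989, -0.0], [0.0, -0.0, -1.0]]
force: [-0.1, -0.8, -4.2]
opening: 0.203
grasp_force: 29.9
```

Request:
servo_tool([
  {"offset":[0,0,0.0004],"dr":[0,0,0]},
  {"offset":[0,0,0.0008],"dr":[0,0,0]},
  {"offset":[0,0,0.0012],"dr":[0,0,0]},
  {"offset":[0,0,0.0012],"dr":[0,0,0]},
])

```text
time_s: 9.25
position: [0.4672, 0.2485, 0.2138]
tcp_rot: [[-0.989, 0.15, -0.0], [0.15, 0.989, -0.0], [0.0, -0.0, -1.0]]
force: [-0.3, 0.3, -4.7]
opening: 0.203
grasp_force: 29.9
```

Request:
servo_tool([
  {"offset":[0,0,0.0003],"dr":[0,0,0]},
  {"offset":[0,0,0.0006],"dr":[0,0,0]},
  {"offset":[0,0,0.0006],"dr":[0,0,0]},
])

```text
time_s: 9.5
position: [0.4672, 0.2485, 0.2132]
tcp_rot: [[-0.989, 0.15, -0.0], [0.15, 0.989, -0.0], [0.0, -0.0, -1.0]]
force: [0.4, 0.4, -4.5]
opening: 0.207
grasp_force: 29.9
```

Request:
servo_tool([
  {"offset":[0,0,0.0002],"dr":[0,0,0]},
  {"offset":[0,0,0.0004],"dr":[0,0,0]},
  {"offset":[0,0,0.0004],"dr":[0,0,0]},
])

```text
time_s: 9.75
position: [0.4673, 0.2485, 0.213]
tcp_rot: [[-0.989, 0.15, 0.0], [0.15, 0.989, 0.0], [-0.0, 0.0, -1.0]]
force: [0.4, -0.3, -2.8]
opening: 0.208
grasp_force: 29.9
```

Request:
servo_tool([
  {"offset":[0,0,0.0002],"dr":[0,0,0]},
  {"offset":[0,0,0.0002],"dr":[0,0,0]},
  {"offset":[0,0,0.0002],"dr":[0,0,0]},
  {"offset":[0,0,0.0002],"dr":[0,0,0]},
])

```text
time_s: 10.08
position: [0.4673, 0.2485, 0.213]
tcp_rot: [[-0.989, 0.15, 0.0], [0.15, 0.989, 0.0], [-0.0, 0.0, -1.0]]
force: [-1.6, -1.0, 1.4]
opening: 0.203
grasp_force: 29.9
```

It is resting on the bar with about 6 N. Next I'll feel for the sideways centre.

Request:
servo_tool([
  {"offset":[0.0005,0,-0.0001],"dr":[0,0,0]},
  {"offset":[0.001,0,-0.0001],"dr":[0,0,0]},
  {"offset":[0.0015,0,-0.0001],"dr":[0,0,0]},
  {"offset":[0.002,0,-0.0001],"dr":[0,0,0]},
  {"offset":[0.002,0,-0.0001],"dr":[0,0,0]},
])

```text
time_s: 10.5
position: [0.4661, 0.2489, 0.213]
tcp_rot: [[-0.989, 0.15, 0.002], [0.15, 0.989, 0.0], [-0.002, 0.001, -1.0]]
force: [2.1, -0.2, -1.3]
opening: 0.206
grasp_force: 29.9
```

Request:
servo_tool([
  {"offset":[-0.001,0,0],"dr":[0,0,0]},
  {"offset":[-0.002,0,0],"dr":[0,0,0]},
  {"offset":[-0.003,0,0],"dr":[0,0,0]},
  {"offset":[-0.0035,0,0],"dr":[0,0,0]},
  {"offset":[-0.004,0,0],"dr":[0,0,0]},
  {"offset":[-0.004,0,0],"dr":[0,0,0]},
])

```text
time_s: 11.0
position: [0.4674, 0.2485, 0.213]
tcp_rot: [[-0.989, 0.15, -0.004], [0.15, 0.989, 0.001], [0.004, -0.0, -1.0]]
force: [-4.7, 0.9, 5.4]
opening: 0.205
grasp_force: 29.9
```

Friction on the bar muddies this, so I'll lift 0.6 mm and repeat the probe.

Request:
servo_tool([
  {"offset":[0,0,-0.0006],"dr":[0,0,0]},
  {"offset":[0,0,-0.0009],"dr":[0,0,0]},
  {"offset":[0,0,-0.0009],"dr":[0,0,0]},
  {"offset":[0,0,-0.0009],"dr":[0,0,0]},
])

```text
time_s: 11.33
position: [0.469, 0.2479, 0.213]
tcp_rot: [[-0.989, 0.15, -0.001], [0.15, 0.989, -0.001], [0.001, -0.001, -1.0]]
force: [-0.6, 0.4, -4.6]
opening: 0.207
grasp_force: 29.9
```

Request:
servo_tool([
  {"offset":[0.001,0,0],"dr":[0,0,0]},
  {"offset":[0.002,0,0],"dr":[0,0,0]},
  {"offset":[0.003,0,0],"dr":[0,0,0]},
  {"offset":[0.004,0,0],"dr":[0,0,0]},
  {"offset":[0.0045,0,0],"dr":[0,0,0]},
  {"offset":[0.0045,0,0],"dr":[0,0,0]},
  {"offset":[0.0045,0,0],"dr":[0,0,0]},
])

```text
time_s: 11.92
position: [0.4648, 0.2489, 0.2137]
tcp_rot: [[-0.989, 0.15, 0.0], [0.15, 0.989, -0.0], [-0.0, 0.0, -1.0]]
force: [0.2, 0.4, -4.1]
opening: 0.2
grasp_force: 29.9
```

Request:
servo_tool([
  {"offset":[0.0005,0,0],"dr":[0,0,0]},
  {"offset":[0.001,0,0],"dr":[0,0,0]},
  {"offset":[0.0015,0,0],"dr":[0,0,0]},
  {"offset":[0.0015,0,0],"dr":[0,0,0]},
])

```text
time_s: 12.25
position: [0.4637, 0.249, 0.2137]
tcp_rot: [[-0.989, 0.15, 0.001], [0.15, 0.989, -0.0], [-0.001, 0.0, -1.0]]
force: [0.2, 0.4, -5.9]
opening: 0.203
grasp_force: 29.9
```

Request:
servo_tool([
  {"offset":[0.0005,0,0],"dr":[0,0,0]},
  {"offset":[0.001,0,0],"dr":[0,0,0]},
  {"offset":[0.0015,0,0],"dr":[0,0,0]},
  {"offset":[0.0015,0,0],"dr":[0,0,0]},
])

```text
time_s: 12.58
position: [0.4634, 0.2492, 0.2139]
tcp_rot: [[-0.989, 0.149, 0.004], [0.149, 0.989, -0.0], [-0.004, 0.0, -1.0]]
force: [4.3, -1.7, -7.5]
opening: 0.201
grasp_force: 29.9
```

Contact on one side is at x≈0.4635, so the bar's centre is at x≈0.467, where I started. I'll go back there, settle on the bar and slide.

Request:
servo_tool([
  {"offset":[-0.0025,0,0],"dr":[0,0,0]},
  {"offset":[-0.0053,0,0],"dr":[0,0,0]},
  {"offset":[-0.0053,0,0.0004],"dr":[0,0,0]},
  {"offset":[-0.0053,0,0.0007],"dr":[0,0,0]},
  {"offset":[-0.0053,0,0.0009],"dr":[0,0,0]},
  {"offset":[-0.0053,0,0.0009],"dr":[0,0,0]},
  {"offset":[-0.0053,0,0.0009],"dr":[0,0,0]},
  {"offset":[-0.0053,0,0.0009],"dr":[0,0,0]},
])

```text
time_s: 13.25
position: [0.4666, 0.2486, 0.213]
tcp_rot: [[-0.989, 0.15, -0.001], [0.15, 0.989, 0.0], [0.001, -0.0, -1.0]]
force: [-1.0, -0.4, 1.5]
opening: 0.201
grasp_force: 29.9
```

Request:
servo_tool([
  {"offset":[0,-0.001,0],"dr":[0,0,0]},
  {"offset":[0,-0.0025,0],"dr":[0,0,0]},
  {"offset":[0,-0.004,0],"dr":[0,0,0]},
  {"offset":[0,-0.0055,0],"dr":[0,0,0]},
  {"offset":[0,-0.007,0],"dr":[0,0,0]},
  {"offset":[0,-0.0085,0],"dr":[0,0,0]},
  {"offset":[0,-0.01,0],"dr":[0,0,0]},
  {"offset":[0,-0.0115,0],"dr":[0,0,0]},
  {"offset":[0,-0.013,0],"dr":[0,0,0]},
  {"offset":[0,-0.0145,0],"dr":[0,0,0]},
  {"offset":[0,-0.016,0],"dr":[0,0,0]},
  {"offset":[0,-0.0175,0],"dr":[0,0,0]},
  {"offset":[0,-0.019,0],"dr":[0,0,0]},
  {"offset":[0,-0.0205,0],"dr":[0,0,0]},
  {"offset":[0,-0.022,0],"dr":[0,0,0]},
  {"offset":[0,-0.0235,0],"dr":[0,0,0]},
  {"offset":[0,-0.025,0],"dr":[0,0,0]},
])

```text
time_s: 14.67
position: [0.4635, 0.2239, 0.213]
tcp_rot: [[-0.989, 0.15, 0.001], [0.15, 0.989, 0.001], [-0.001, 0.001, -1.0]]
force: [0.8, 5.1, 3.9]
opening: 0.204
grasp_force: 29.9
```

Request:
servo_tool([
  {"offset":[0,-0.0015,-0.0002],"dr":[0,0,0]},
  {"offset":[0,-0.003,-0.0003],"dr":[0,0,0]},
  {"offset":[0,-0.0045,-0.0003],"dr":[0,0,0]},
  {"offset":[0,-0.006,-0.0003],"dr":[0,0,0]},
  {"offset":[0,-0.0075,-0.0003],"dr":[0,0,0]},
  {"offset":[0,-0.009,-0.0003],"dr":[0,0,0]},
  {"offset":[0,-0.0105,-0.0003],"dr":[0,0,0]},
  {"offset":[0,-0.012,-0.0003],"dr":[0,0,0]},
])

```text
time_s: 15.33
position: [0.4614, 0.2117, 0.213]
tcp_rot: [[-0.989, 0.15, -0.0], [0.15, 0.989, -0.0], [0.0, -0.0, -1.0]]
force: [0.7, 3.7, 2.6]
opening: 0.205
grasp_force: 29.9
```

Request:
servo_tool([
  {"offset":[0,-0.0015,0],"dr":[0,0,0]},
  {"offset":[0,-0.003,0],"dr":[0,0,0]},
  {"offset":[0,-0.0045,0],"dr":[0,0,0]},
  {"offset":[0,-0.006,0],"dr":[0,0,0]},
  {"offset":[0,-0.0075,0],"dr":[0,0,0]},
  {"offset":[0,-0.009,0],"dr":[0,0,0]},
  {"offset":[0,-0.01,0],"dr":[0,0,0]},
])

```text
time_s: 15.92
position: [0.4601, 0.202, 0.213]
tcp_rot: [[-0.989, 0.15, 0.0], [0.15, 0.989, 0.0], [-0.0, 0.001, -1.0]]
force: [0.9, 4.1, 0.3]
opening: 0.203
grasp_force: 29.9
```

Request:
servo_tool([
  {"offset":[0,-0.0015,0],"dr":[0,0,0]},
  {"offset":[0,-0.003,0],"dr":[0,0,0]},
  {"offset":[0,-0.0045,0],"dr":[0,0,0]},
  {"offset":[0,-0.006,0],"dr":[0,0,0]},
  {"offset":[0,-0.0075,0],"dr":[0,0,0]},
  {"offset":[0,-0.0085,0],"dr":[0,0,0]},
])

```text
time_s: 16.42
position: [0.4589, 0.1942, 0.213]
tcp_rot: [[-0.989, 0.15, 0.0], [0.15, 0.989, 0.002], [-0.0, 0.002, -1.0]]
force: [1.1, 6.8, 1.1]
opening: 0.207
grasp_force: 29.9
```

Request:
servo_tool([
  {"offset":[0,-0.0015,0],"dr":[0,0,0]},
  {"offset":[0,-0.003,0],"dr":[0,0,0]},
  {"offset":[0,-0.0045,0],"dr":[0,0,0]},
  {"offset":[0,-0.006,0],"dr":[0,0,0]},
])

```text
time_s: 16.75
position: [0.4579, 0.1879, 0.213]
tcp_rot: [[-0.989, 0.15, 0.0], [0.15, 0.989, 0.001], [0.0, 0.001, -1.0]]
force: [0.7, 3.8, 0.4]
opening: 0.202
grasp_force: 29.9
```

Request:
servo_tool([
  {"offset":[0,-0.0015,0],"dr":[0,0,0]},
  {"offset":[0,-0.003,0],"dr":[0,0,0]},
  {"offset":[0,-0.0045,0],"dr":[0,0,0]},
  {"offset":[0,-0.006,0],"dr":[0,0,0]},
])

```text
time_s: 17.08
position: [0.4569, 0.1816, 0.213]
tcp_rot: [[-0.989, 0.15, -0.0], [0.15, 0.989, 0.0], [0.0, 0.0, -1.0]]
force: [2.0, 4.0, 0.5]
opening: 0.201
grasp_force: 29.9
```

Request:
servo_tool([
  {"offset":[0,-0.0015,0],"dr":[0,0,0]},
  {"offset":[0,-0.003,0],"dr":[0,0,0]},
  {"offset":[0,-0.0045,0],"dr":[0,0,0]},
  {"offset":[0,-0.006,0],"dr":[0,0,0]},
])

```text
time_s: 17.42
position: [0.456, 0.1756, 0.213]
tcp_rot: [[-0.989, 0.15, -0.0], [0.15, 0.989, -0.0], [0.0, -0.0, -1.0]]
force: [0.8, 4.4, 0.6]
opening: 0.2
grasp_force: 29.9
```

Request:
servo_tool([
  {"offset":[0,-0.0015,0],"dr":[0,0,0]},
  {"offset":[0,-0.003,0],"dr":[0,0,0]},
  {"offset":[0,-0.0045,0],"dr":[0,0,0]},
  {"offset":[0,-0.006,0],"dr":[0,0,0]},
])

```text
time_s: 17.75
position: [0.4551, 0.1697, 0.213]
tcp_rot: [[-0.989, 0.15, -0.0], [0.15, 0.989, -0.0], [0.0, -0.0, -1.0]]
force: [1.3, 3.8, 0.5]
opening: 0.202
grasp_force: 29.9
```

Request:
servo_tool([
  {"offset":[0,-0.001,0],"dr":[0,0,0]},
  {"offset":[0,-0.002,0],"dr":[0,0,0]},
  {"offset":[0,-0.003,0],"dr":[0,0,0]},
  {"offset":[0,-0.004,0],"dr":[0,0,0]},
])

```text
time_s: 18.08
position: [0.4545, 0.1658, 0.213]
tcp_rot: [[-0.989, 0.15, -0.0], [0.15, 0.989, -0.0], [0.0, -0.0, -1.0]]
force: [1.4, 4.2, -0.0]
opening: 0.202
grasp_force: 29.9
```

Request:
servo_tool([
  {"offset":[0,-0.001,0],"dr":[0,0,0]},
  {"offset":[0,-0.002,0],"dr":[0,0,0]},
  {"offset":[0,-0.003,0],"dr":[0,0,0]},
])

```text
time_s: 18.33
position: [0.4541, 0.163, 0.213]
tcp_rot: [[-0.989, 0.15, -0.0], [0.15, 0.989, 0.0], [0.0, 0.0, -1.0]]
force: [0.6, 6.3, -0.5]
opening: 0.205
grasp_force: 29.9
```

Request:
servo_tool([
  {"offset":[0,-0.001,0],"dr":[0,0,0]},
  {"offset":[0,-0.002,0],"dr":[0,0,0]},
  {"offset":[0,-0.002,0],"dr":[0,0,0]},
])

```text
time_s: 18.58
position: [0.4539, 0.1615, 0.213]
tcp_rot: [[-0.989, 0.15, 0.0], [0.15, 0.989, 0.002], [0.0, 0.002, -1.0]]
force: [1.0, 6.6, -0.1]
opening: 0.204
grasp_force: 29.9
```

Request:
servo_tool([
  {"offset":[0,-0.0007,0],"dr":[0,0,0]},
  {"offset":[0,-0.0014,0],"dr":[0,0,0]},
  {"offset":[0,-0.0014,0],"dr":[0,0,0]},
])

```text
time_s: 18.83
position: [0.4537, 0.1605, 0.2131]
tcp_rot: [[-0.989, 0.151, 0.0], [0.151, 0.989, 0.002], [-0.0, 0.002, -1.0]]
force: [0.9, 7.2, -0.3]
opening: 0.202
grasp_force: 29.9
```

Request:
servo_tool([
  {"offset":[0,-0.0007,0],"dr":[0,0,0]},
  {"offset":[0,-0.0014,0],"dr":[0,0,0]},
  {"offset":[0,-0.0014,0],"dr":[0,0,0]},
])

```text
time_s: 19.08
position: [0.4536, 0.1593, 0.2131]
tcp_rot: [[-0.989, 0.151, 0.001], [0.151, 0.989, 0.003], [-0.0, 0.003, -1.0]]
force: [1.2, 8.5, -0.5]
opening: 0.202
grasp_force: 29.9
```

Request:
servo_tool([
  {"offset":[0,-0.0007,0],"dr":[0,0,0]},
  {"offset":[0,-0.0014,0],"dr":[0,0,0]},
  {"offset":[0,-0.0014,0],"dr":[0,0,0]},
])

```text
time_s: 19.33
position: [0.4534, 0.1582, 0.2131]
tcp_rot: [[-0.989, 0.151, 0.001], [0.151, 0.989, 0.003], [-0.0, 0.003, -1.0]]
force: [1.8, 7.7, -0.2]
opening: 0.208
grasp_force: 29.9
```

Request:
servo_tool([
  {"offset":[0,-0.0007,0],"dr":[0,0,0]},
  {"offset":[0,-0.001,0],"dr":[0,0,0]},
  {"offset":[0,-0.001,0],"dr":[0,0,0]},
])

```text
time_s: 19.58
position: [0.4532, 0.157, 0.2131]
tcp_rot: [[-0.989, 0.151, 0.001], [0.151, 0.989, 0.003], [-0.0, 0.003, -1.0]]
force: [0.9, 8.1, -0.7]
opening: 0.205
grasp_force: 29.9
```

Request:
servo_tool([
  {"offset":[0,-0.0005,0],"dr":[0,0,0]},
  {"offset":[0,-0.001,0],"dr":[0,0,0]},
  {"offset":[0,-0.001,0],"dr":[0,0,0]},
  {"offset":[0,-0.001,0],"dr":[0,0,0]},
])

```text
time_s: 19.92
position: [0.4531, 0.1561, 0.2131]
tcp_rot: [[-0.989, 0.151, 0.001], [0.151, 0.989, 0.003], [-0.0, 0.003, -1.0]]
force: [1.8, 8.7, -0.2]
opening: 0.205
grasp_force: 29.9
```

Request:
servo_tool([
  {"offset":[0,0.0007,0],"dr":[0,0,0]},
  {"offset":[0,0.0014,0],"dr":[0,0,0]},
  {"offset":[0,0.002,0],"dr":[0,0,0]},
  {"offset":[0,0.002,0],"dr":[0,0,0]},
])

```text
time_s: 20.25
position: [0.4531, 0.1568, 0.213]
tcp_rot: [[-0.989, 0.15, -0.0], [0.15, 0.989, -0.0], [0.0, -0.0, -1.0]]
force: [0.1, 4.4, -0.0]
opening: 0.202
grasp_force: 29.9
```

Request:
servo_tool([
  {"offset":[0,0.0007,0],"dr":[0,0,0]},
  {"offset":[0,0.0014,0],"dr":[0,0,0]},
  {"offset":[0,0.0014,0],"dr":[0,0,0]},
  {"offset":[0,0.0014,0],"dr":[0,0,0]},
])

```text
time_s: 20.58
position: [0.4533, 0.1577, 0.213]
tcp_rot: [[-0.989, 0.149, -0.0], [0.149, 0.989, -0.001], [0.0, -0.001, -1.0]]
force: [0.9, 1.9, 0.2]
opening: 0.203
grasp_force: 29.9
```

Request:
servo_tool([
  {"offset":[0,0.0007,0],"dr":[0,0,0]},
  {"offset":[0,0.0014,0],"dr":[0,0,0]},
  {"offset":[0,0.0014,0],"dr":[0,0,0]},
  {"offset":[0,0.0014,0],"dr":[0,0,0]},
])

```text
time_s: 20.92
position: [0.4533, 0.158, 0.213]
tcp_rot: [[-0.989, 0.149, -0.001], [0.149, 0.989, -0.004], [0.0, -0.004, -1.0]]
force: [-0.1, -5.4, 0.4]
opening: 0.202
grasp_force: 29.9
```

Request:
servo_tool([
  {"offset":[0,0.0006,0],"dr":[0,0,0]},
  {"offset":[0,0.001,0],"dr":[0,0,0]},
  {"offset":[0,0.001,0],"dr":[0,0,0]},
  {"offset":[0,0.001,0],"dr":[0,0,0]},
])

```text
time_s: 21.25
position: [0.4533, 0.1581, 0.213]
tcp_rot: [[-0.989, 0.148, -0.001], [0.148, 0.989, -0.005], [0.001, -0.006, -1.0]]
force: [-0.1, -7.7, 1.0]
opening: 0.198
grasp_force: 29.9
```

It won't come back past y≈0.158 under −7.7 N of pull, so the hooks have closed behind it. I'll relax the pull, let go and rise.

Request:
servo_tool([
  {"offset":[0,-0.001,0],"dr":[0,0,0]},
  {"offset":[0,-0.002,0],"dr":[0,0,0]},
  {"offset":[0,-0.002,0],"dr":[0,0,0]},
  {"offset":[0,-0.002,0],"dr":[0,0,0]},
])

```text
time_s: 21.58
position: [0.4533, 0.158, 0.213]
tcp_rot: [[-0.989, 0.149, -0.0], [0.149, 0.989, -0.001], [0.0, -0.001, -1.0]]
force: [0.7, -4.5, 0.9]
opening: 0.203
grasp_force: 29.9
```

Request:
servo_tool([
  {"offset":[0,0,0],"dr":[0,0,0]},
  {"offset":[0,0,0],"dr":[0,0,0]},
  {"offset":[0,0,0],"dr":[0,0,0]},
  {"offset":[0,0,0],"dr":[0,0,0]},
  {"offset":[0,0,0],"dr":[0,0,0]},
  {"offset":[0,0,0],"dr":[0,0,0]},
], gripper=0.2)

```text
time_s: 22.08
position: [0.4534, 0.1589, 0.213]
tcp_rot: [[-0.989, 0.15, -0.0], [0.15, 0.989, 0.0], [0.0, 0.0, -1.0]]
force: [0.3, 1.0, -0.6]
opening: 0.394
grasp_force: 0.0
```

Request:
servo_tool([
  {"offset":[0,0,-0.004],"dr":[0,0,0]},
  {"offset":[0,0,-0.01],"dr":[0,0,0]},
  {"offset":[0,0,-0.02],"dr":[0,0,0]},
  {"offset":[0,0,-0.035],"dr":[0,0,0]},
  {"offset":[0,0,-0.055],"dr":[0,0,0]},
  {"offset":[0,0,-0.08],"dr":[0,0,0]},
  {"offset":[0,0,-0.1],"dr":[0,0,0]},
  {"offset":[0,0,-0.1],"dr":[0,0,0]},
  {"offset":[0,0,-0.1],"dr":[0,0,0]},
  {"offset":[0,0,-0.1],"dr":[0,0,0]},
])

```text
time_s: 22.92
position: [0.4529, 0.1586, 0.3128]
tcp_rot: [[-0.989, 0.15, -0.001], [0.15, 0.989, -0.0], [0.001, -0.0, -1.0]]
force: [0.2, -0.4, -1.0]
opening: 0.399
grasp_force: 0.0
```

```bash
python3 cap.py f | tail -3; python3 - <<'E'
import cv2,numpy as np
g=lambda i:cv2.convertScaleAbs(i,alpha=1.5,beta=15)
p=cv2.imread("pics/f_scene.png")[210:360,250:400]
cv2.imwrite("pics/f2.png",g(cv2.resize(p,(600,600),interpolation=cv2.INTER_CUBIC)))
E
```

```text
{'time_s': 23.0167, 'position': array([0.45255894, 0.15851532, 0.31198634]), 'tcp_rot': array([[-9.88709211e-01,  1.49824852e-01, -2.57085381e-03],
       [ 1.49826025e-01,  9.88712340e-01, -2.68485953e-04],
       [ 2.50160902e-03, -6.50635340e-04, -9.99996659e-01]]), 'force': array([ 0.16429451, -0.40712014,  0.42810484]), 'opening': 0.39989424654194855} 0.0187
```

View pics/f2.png

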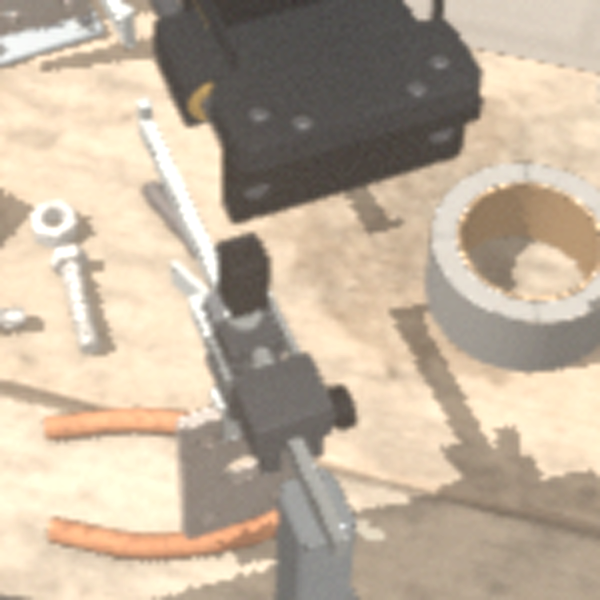

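The hanger sits upright against the clip block, with its grip at (243,270) and the block at (285,400). The jaws lie along its sides and the gripper is clear above, so I'll hand it in.

```bash
python3 -c "
from rig import ticket; print(ticket.hand_in())"
```

```text
the job is handed in; nothing more can be done
None
```

The front hanger is on rail B, held in the clip and released, and the job is handed in at about 23 s of the 54 s limit; the hand-in gave no verdict, but a back-pull of about 8 N did not free the hanger and measured tool forces stayed under 10 N.

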